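# Shut the lid of the sample box gently

## Task

The product samples are in the sample box, the one of the two open boxes that holds crumbly product. Lower its lid gently until it rests fully shut, without slamming it or leaning on it, and leave the lid of the narrower tape case, with the roll of tape in it, open as it stands.

Things in the scene. Friction and masses are not known exactly. Their poses are not given: they have to be found in the camera images.
- sample_box: Pale plastic box with three compartments, crumbly product in them, 117 (x) x 154 (y) x 70 mm high when shut; fixed to the table. Origin: centre of its underside. z up, x from its front (robot side) to its back; hinge line along y at x +55, z 57 mm. Turned up to 0.3 rad. The tape case (lid open) and a low black tray stand in a row with it, centres at least 200 mm apart.
- sample_box_lid (a joint): Angle (rad) of the sample box's lid: 0 shut on its stop, growing as it swings up and back, to 1.83; starts at 0.8 to 1.3. Stiff hinge (0.08 N m, about 1 N at the front edge): it stays where left and can be pushed down on its outer face. Gently: under 1.2 rad/s (130 mm/s at the front edge) over the last 0.2 rad, and no push over 40 N.
- sample_box_lid_edge (a point): Middle of the front edge of the sample box's lid, on its flat outer (top) face; moves with the lid. 110 mm from the hinge line measured along the lid, and that face lies 12.5 mm outside the hinge line. Shut: 55 mm in front of the box's centre, 70 mm above the table. The lid is 154 mm wide along the hinge.
- tape_case_lid_edge (a point): Middle of the front edge of the tape case's lid, on its outer face. The tape case is the longer, narrower box (90 x 174 mm, fixed) with a roll of tape in its middle compartment; its lid also stands open at 0.8 to 1.3 rad, hinged at the back, its edge up to 150 mm above the table. It must stay where it is, within 15 mm.

How it is judged:
By the outcome, as a careful person would: the job done as asked, in the order asked, and still so for the second after the job is handed in, with the robot touching nothing.
It also fails if it takes over 32 s, if anything falls off the work surface, if the arm or the gripper's body presses on something with over 40 N, if the wrist force passes 120 N, or if a joint passes its speed limit or range.

## Robot

A 7-joint arm with a two-finger parallel gripper is mounted at the origin on a cart in front of the work surface, level with it; the furniture and walls round the work are solid. World frame = base frame: x ahead of the robot, y to its left, z up, the work surface at z = 0. Lengths are in m, angles in degrees, forces in N, time in s.
With the tool pointing down it reaches from about 0.425 to 0.875 m from the base axis. Payload 4.7 kg.
Tool frame: the origin (TCP) lies between the finger pads; the fingertips stand env.tip_reach ahead of it and the grasp point (between the pads) lies 2 mm behind it (env.tip_reach is the distance from the TCP to the fingertips, in m); z points along the fingers, y is the line along which they close (so a half turn about z gives the same grasp; the last joint's range is limited). The gripper opens to 87 mm and grips with 3 to 60 N. Pads are 19 mm wide; open, the fingers measure 117 mm over their backs; the gripper's body (75 mm by 190 mm) begins 51 mm behind the grasp point.
Start: joints at [66.984, 18.392, -4.016, 83.108, 1.295, 78.541, -3.26], TCP at [0.263, -0.595, 0.24] pointing down, gripper open.
Joint ranges: [-163.93, 163.93], [-17.29, 119.83], [-79.2, 71.16], [3.27, 140.29], [-89.18, 269.18], [5.43, 117.66], [-154.24, 154.24]. Speed limits (degrees/s): [147.25, 147.25, 180, 180, 180, 180, 180].

## Interface

Orientations are given as [roll, pitch, yaw] about the fixed x, y, z axes, in that order (R = Rz(yaw) Ry(pitch) Rx(roll)).
In Python, from cell import env gives the robot as it stands.
- The arm moves only by the shell command python3 steer.py FILE [FORCE], which reads ROWS from the file FILE. ROWS is a JSON list of rows, 1 to 8 of them, each an object with the fields trans (a list: dx, dy, dz in shares of 1 m (1.0 is 1 m)), yaw (a turn about the tool's z in parts of the range, where 1.0 means 180 degrees), jaw (the finger opening in m); a field left out counts as zero (the opening has to be given); each row is the pose to reach, as a shift and turn from the pose commanded when the command began, along the tool's axes at that moment; what a row does not reach only later rows make up. A row lasts 1/12 s, in which the tool goes at most 0.0417 m and 7.16 degrees, less where a joint would pass 70% of its speed; a pose out of reach is approached as far as the arm can. The fingers move at their own pace and stop on an object; FORCE is the grip in N (left out, the last holds). Time passes only in rows, so rows that do not move let the fingers close. It prints the time, the measured TCP pose, the force, the opening and the grip force at its end. Input that does not fit is refused with a message, and nothing moves.
- env.get_obs(): the state, without advancing time (a new reading comes with each control period).
- env.read_camera(name): name is "scene" or "side" or "wrist"; returns a dict with "color" (420x560x3 uint8, blue, green, red), "fx", "fy", "cx", "cy" (pixels), "dist" ([k1, k2, p1, p2, k3] as OpenCV has them; the pictures are not rectified), "world_from_camera" (4x4, takes a point from camera to world coordinates). Camera axes: x right, y down, z forward; pixel columns grow to the right and rows downward; lengths in m; the calibration is good to about 2 mm. A picture is of the moment at which its call begins. There is no depth.
- env.sign_off(): hands the job in; it is judged then, once.
The state is a dict: "time_s": time; "qpos": joint angles; "joint_velocities": joint speeds; "effort": joint torques, N m; "tool_pos": TCP position; "tool_rot": TCP orientation; "force": force on the tool from outside, world axes, zero at the start; "wrist_torque": the same for the moment, N m; "grip_width": finger opening in m; "grasp_force": force on a finger pad.
Only numpy, scipy, OpenCV 4.12 (cv2) and the standard library are available. Lean on these libraries where they do the work, as an engineer would, in place of code of your own. Each camera call takes 0.05 s, during which the arm holds its last target. There are 200 camera calls.

## Working session

There is one attempt and no reset: what is moved stays moved. The work goes in short steps, Python scripts to look and compute and a shell command to move; the robot and the scene stay as the last step left them, time stands still between calls to the robot, and variables do not carry over. Pictures are saved under pics/ and viewed, at most 10 in all, crops included, and the job is handed in when it is done.

```bash
ls; mkdir -p pics; python3 - <<'E'
from cell import env
import cv2
o=env.get_obs();print(o['time_s'],o['tool_pos'],o['tool_rot'],env.tip_reach,o['grip_width'])
for n in("scene","side"):
    c=env.read_camera(n);cv2.imwrite(f"pics/{n}0.png",c["color"]);print(n,c["world_from_camera"].round(3).tolist(),c["fx"],c["dist"])
E
```

```text
cell.py
pics
steer.py
0.0 [ 0.26226859 -0.59415084  0.23842835] [-1.79886485e+02  3.63603840e-03  2.38229414e+01] 0.017 0.0866821492746894
scene [[-0.816, -0.39, 0.427, 0.099], [-0.578, 0.525, -0.624, 0.658], [0.019, -0.756, -0.654, 0.76], [0.0, 0.0, 0.0, 1.0]] 490.6593774429788 [-0.18161139  0.          0.          0.          0.        ]
side [[0.994, -0.032, 0.106, 0.429], [-0.11, -0.353, 0.929, -0.781], [0.008, -0.935, -0.354, 0.38], [0.0, 0.0, 0.0, 1.0]] 402.0855438562739 [0.00510105 0.         0.         0.         0.        ]
```

View pics/scene0.png

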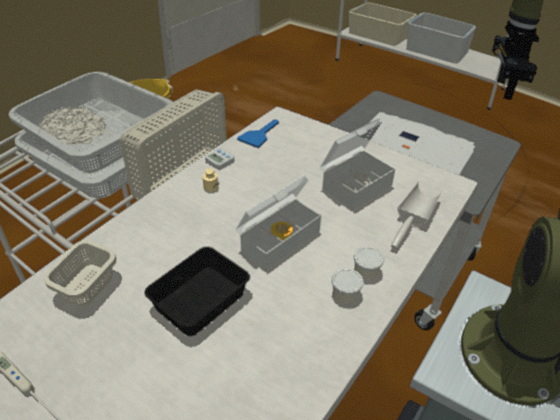

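View pics/side0.png

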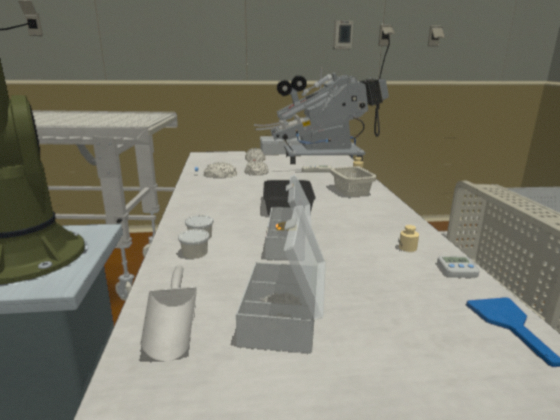

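The scene view shows the tape case with its orange roll near (280,230) and the sample box near (358,178). In the side view the sample box is nearest, around (280,305), with its lid standing at about x=300–320. I'll zoom in on the sample box corners.

```bash
python3 - <<'E'
import cv2,numpy as np
a=cv2.imread("pics/scene0.png")[105:215,305:405];b=cv2.imread("pics/side0.png")[195:355,225:335]
f=lambda i,s:cv2.resize(i,None,fx=s,fy=s,interpolation=cv2.INTER_CUBIC)
cv2.imwrite("pics/z.png",np.hstack([np.pad(f(a,4),((0,560-440),(0,0),(0,0))),f(b,3.5)[:560]]))
E
```

```text
(no output)
```

View pics/z.png

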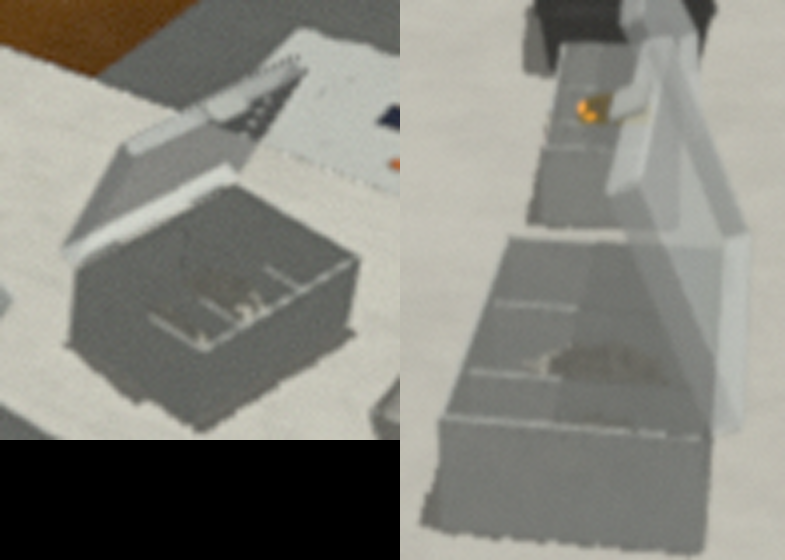

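```bash
cat > fit.py <<'E'
from cell import env
import cv2,numpy as np
from scipy.optimize import least_squares
def proj(c,P):
    T=np.linalg.inv(c["world_from_camera"]);K=np.array([[c["fx"],0,c["cx"]],[0,c["fy"],c["cy"]],[0,0,1.]])
    return cv2.projectPoints(np.array(P,float),cv2.Rodrigues(T[:3,:3])[0],T[:3,3],K,np.array(c["dist"],float))[0][:,0]
def lid(th,r,y,n): # r along lid, n outside
    return [.055-r*np.cos(th)+n*np.sin(th),y,.057+r*np.sin(th)+n*np.cos(th)]
def toW(p,P):
    c,s=np.cos(p[2]),np.sin(p[2]);return np.array(P)@np.array([[c,s,0],[-s,c,0],[0,0,1]])+[p[0],p[1],0]
E
python3 - <<'E'
from fit import *
cs,cd=env.read_camera("scene"),env.read_camera("side")
a,b=.0585,.077
S=[(68,345),(203,432),(355,335),(205,350),(357,260),(125,145),(303,62)]
D=[(422,525),(702,553),(440,420),(510,237),(640,180),(690,33)]
S=np.array(S)/4+[305,105];D=(np.array(D)-[400,0])/3.5+[225,195]
def model(p):
    h=p[4];t=p[3]
    L=[lid(t,.11,y,.0125) for y in(b,-b)]
    PS=[[a,b,0],[-a,b,0],[-a,-b,0],[-a,b,h],[-a,-b,h]]+L
    PD=[[-a,-b,0],[a,-b,0],[-a,-b,h],[-a,b,h],L[1],L[0]]
    return proj(cs,toW(p,PS)),proj(cd,toW(p,PD))
def res(p):
    x,y=model(p);return np.r_[(x-S).ravel(),(y-D).ravel()]
r=least_squares(res,[.55,-.25,0,1,.057],loss="soft_l1")
print(r.x);x,y=model(r.x);print((x-S).round(1).tolist(),(y-D).round(1).tolist())
print(toW(r.x,[lid(r.x[3],.11,0,.0125)]))
for n,c in(("s",cs),("d",cd)):
    im=c["color"].copy();p=r.x
    b0=[[s*a,q*b,z] for z in(0,p[4]) for s in(-1,1) for q in(-1,1)]
    E=[(0,1),(0,2),(1,3),(2,3),(4,5),(4,6),(5,7),(6,7),(0,4),(1,5),(2,6),(3,7),(8,9),(9,11),(10,11),(8,10)]
    b0+=[lid(p[3],rr,q*b,.0125) for rr in(0,.11) for q in(-1,1)]
    u=proj(c,toW(p,b0));k=4;o=np.array([300,100] if n=="s" else [222,185])
    im=cv2.resize(im[o[1]:o[1]+(120 if n=="s" else 165),o[0]:o[0]+(110 if n=="s" else 115)],None,fx=3.4,fy=3.4)
    for i,j in E: cv2.line(im,*[tuple(int(v) for v in (u[m]-o)*3.4) for m in(i,j)],(0,0,255),1)
    if n=="s": A=np.pad(im,((0,561-im.shape[0]),(0,0),(0,0)))
    else: cv2.imwrite("pics/ov.png",np.hstack([A,im]))
E
```

```text
[ 0.49177186 -0.25762998 -0.24875661  1.169473    0.05195261]
[[-3.0, -3.2], [-2.8, -1.3], [0.1, -2.0], [-0.7, 2.3], [3.0, 0.4], [-1.6, -2.3], [-2.1, -2.4]] [[0.4, 1.3], [4.1, 1.8], [-6.0, 0.1], [-3.4, -1.2], [-1.5, -1.4], [-5.2, -1.4]]
[[ 0.51458413 -0.26342471  0.1631429 ]]
```

View pics/ov.png

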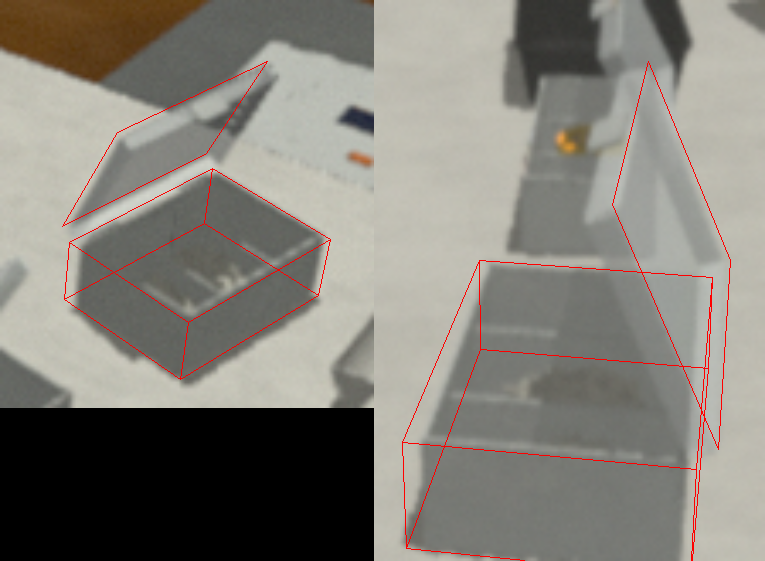

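```bash
python3 - <<'E'
from fit import *
cs,cd=env.read_camera("scene"),env.read_camera("side")
S=[(68,345),(203,432),(355,335),(205,350),(357,260),(125,145),(303,62),(62,250)]
D=[(422,525),(702,553),(440,420),(510,237),(640,180),(690,33),(746,235),(738,432)]
S=np.array(S)/4+[305,105];D=(np.array(D)-[400,0])/3.5+[225,195]
b=.077
def model(p):
    h,t,f,k,w=p[4],p[3],p[5],p[6],p[7]
    L=[lid(t,.11,y,.0125) for y in(b,-b)];H=[lid(t,0,y,.0125) for y in(b,-b)]
    PS=[[k,w,0],[-f,w,0],[-f,-w,0],[-f,w,h],[-f,-w,h]]+L+[H[0]]
    PD=[[-f,-w,0],[k,-w,0],[-f,-w,h],[-f,w,h],L[1],L[0],H[0],H[1]]
    return proj(cs,toW(p,PS)),proj(cd,toW(p,PD))
def res(p):
    x,y=model(p);return np.r_[(x-S).ravel(),(y-D).ravel(),(p[5:]-[.055,.055,.075])/.003]
r=least_squares(res,[.55,-.25,0,1,.057,.055,.055,.075],loss="soft_l1")
print(r.x);x,y=model(r.x);print((x-S).round(1).tolist(),(y-D).round(1).tolist())
p=r.x
print(toW(p,[lid(p[3],.11,0,.0125),lid(0,.11,0,.0125),[.055,0,.057]]))
E
```

```text
[ 0.48856623 -0.25875449 -0.24298164  1.19901376  0.05219997  0.05315107
  0.05502525  0.07345011]
[[0.3, -2.7], [-1.8, -2.7], [-1.2, -2.3], [0.3, 0.8], [1.8, -0.1], [-1.0, -2.9], [-1.8, -3.0], [-0.7, -0.4]] [[2.7, 0.9], [-0.2, 0.4], [-3.7, -0.5], [-2.9, 0.4], [-1.0, -1.4], [-5.3, -1.6], [0.9, 0.0], [-0.0, -0.4]]
[[ 0.51446791 -0.26517498  0.1640259 ]
 [ 0.43518186 -0.24552162  0.0695    ]
 [ 0.54195061 -0.27198737  0.057     ]]
```

```bash
cat > go.py <<'E'
import sys
from fit import *
from scipy.spatial.transform import Rotation as Ro
P=[.4886,-.2588,-.243]
o=env.get_obs();R=Ro.from_euler("xyz",o["tool_rot"],degrees=True);t=np.array(o["tool_pos"])
def corner(th,y=-.02,r=.095,gap=0): # TCP (box frame) for front tip corner on lid face
    q=lid(th,r,y,.0125+gap);return [q[0]+.0095,q[1],q[2]+env.tip_reach]
def delta(B): return R.inv().apply(toW(P,[B])[0]-t).round(4)
E
python3 - <<'E'
from go import *
print(delta([.09,-.02,.24]),corner(1.2))
E
```

```text
[ 0.4014 -0.1448 -0.0008] [np.float64(0.04172650189930634), -0.02, np.float64(0.1670731850978449)]
```

The rows are not in the units I measure in: turns go in shares of 180 degrees. I convert before sending: 37.7 degrees / 180 = 0.2094.

```bash
echo '[{"trans": [0.038,-0.0135,0],"yaw": 0.0278,"jaw": 0},{"trans": [0.076,-0.027,0],"yaw": 0.0556,"jaw": 0},{"trans": [0.114,-0.041,0],"yaw": 0.0833,"jaw": 0},{"trans": [0.152,-0.054,0],"yaw": 0.1111,"jaw": 0},{"trans": [0.19,-0.068,0],"yaw": 0.1389,"jaw": 0},{"trans": [0.228,-0.082,0],"yaw": 0.1667,"jaw": 0},{"trans": [0.266,-0.096,0],"yaw": 0.1944,"jaw": 0},{"trans": [0.304,-0.11,0],"yaw": 0.2094,"jaw": 0}]' > next.json && python3 steer.py next.json 10
python3 - <<'E'
from go import *
print(delta([.09,-.02,.24]),o["time_s"],o["force"])
E
```

```text
time_s: 0.97
tool_pos: [0.4973, -0.3697, 0.2397]
tool_rot: [180.0, -0.0, -14.1]
force: [0.6, -0.5, 0.4]
grip_width: 0.0416
grasp_force: 0.0
[ 0.0546 -0.0857 -0.0003] 0.9667 [ 0.62336619 -0.49491318  0.36826283]
```

```bash
echo '[{"trans": [0.02,-0.03,0],"jaw": 0},{"trans": [0.038,-0.06,0],"jaw": 0},{"trans": [0.055,-0.086,0],"jaw": 0},{"trans": [0.055,-0.086,0],"jaw": 0},{"trans": [0.055,-0.086,0],"jaw": 0}]' > next.json && python3 steer.py next.json
python3 - <<'E'
from go import *
for B in([.09,-.02,.16],corner(1.2,gap=.01)): print(delta(B))
c=env.read_camera("side");cv2.imwrite("pics/side1.png",cv2.resize(c["color"][60:380,180:480],None,fx=1.8,fy=1.8))
E
```

```text
time_s: 1.38
tool_pos: [0.5718, -0.2981, 0.2392]
tool_rot: [-179.9, 0.0, -13.6]
force: [-1.0, -0.3, 0.4]
grip_width: 0.0084
grasp_force: 0.0
[-0.0002  0.0019  0.0792]
[-0.0392  0.0017  0.0686]
```

View pics/side1.png

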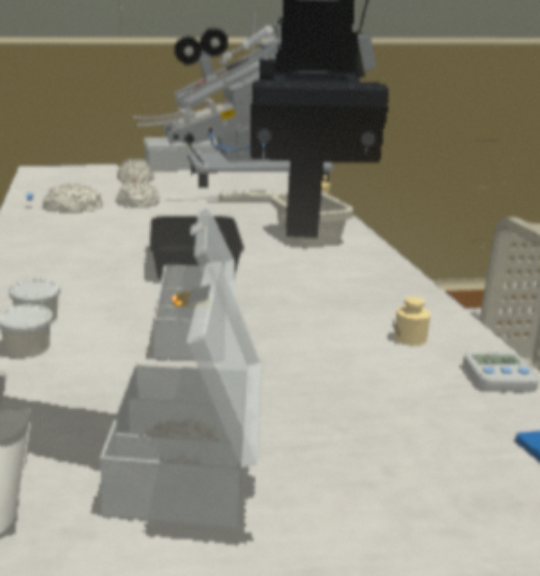

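The closed fingers (tip near (305,237)) stand behind and above the sample lid's free edge (about (205–225,270–350)), and the tape case is clear. Next I lower them and work out the arc.

```bash
echo '[{"trans": [0,0,0.035],"jaw": 0},{"trans": [0,0,0.07],"jaw": 0},{"trans": [-0.015,0,0.072],"jaw": 0},{"trans": [-0.03,0,0.072],"jaw": 0},{"trans": [-0.03,0,0.072],"jaw": 0}]' > next.json && python3 steer.py next.json
python3 - <<'E'
from go import *
for th in np.arange(1.3,-.05,-.1): print(th.round(2),delta(corner(th)))
print(o["force"])
E
```

```text
time_s: 1.85
tool_pos: [0.5368, -0.2958, 0.1664]
tool_rot: [179.9, 0.2, -14.1]
force: [0.3, -1.1, 0.9]
grip_width: 0.0005
grasp_force: 0.0
1.3 [-0.0046 -0.0043 -0.0025]
1.2 [-0.014  -0.0043 -0.0006]
1.1 [-0.0232 -0.0043  0.0022]
1.0 [-0.032  -0.0042  0.0058]
0.9 [-0.0404 -0.0042  0.0104]
0.8 [-0.0484 -0.0042  0.0158]
0.7 [-0.0557 -0.0042  0.0219]
0.6 [-0.0624 -0.0042  0.0287]
0.5 [-0.0684 -0.0041  0.0362]
0.4 [-0.0737 -0.0041  0.0442]
0.3 [-0.0781 -0.0041  0.0527]
0.2 [-0.0816 -0.0041  0.0616]
0.1 [-0.0842 -0.0041  0.0708]
-0.0 [-0.0859 -0.0041  0.0803]
[ 0.25969466 -1.0792865   0.90579824]
```

Steps of 0.1 rad are about 10 mm per row (120 mm/s at the tip). That suits the upper part; I'll go slower near the end.

```bash
echo '[{"trans": [-0.007,0,-0.001],"jaw": 0},{"trans": [-0.014,0,0],"jaw": 0},{"trans": [-0.019,0,0.001],"jaw": 0},{"trans": [-0.023,0,0.002],"jaw": 0},{"trans": [-0.028,0,0.004],"jaw": 0},{"trans": [-0.032,0,0.006],"jaw": 0},{"trans": [-0.036,0,0.008],"jaw": 0},{"trans": [-0.04,0,0.01],"jaw": 0}]' > next.json && python3 steer.py next.json
python3 - <<'E'
from go import *
for th in np.arange(.9,-.05,-.1): print(th.round(2),delta(corner(th)))
c=env.read_camera("side");cv2.imwrite("pics/side2.png",cv2.resize(c["color"][100:380,180:400],None,fx=2,fy=2))
E
```

```text
time_s: 2.52
tool_pos: [0.502, -0.2841, 0.1574]
tool_rot: [180.0, -0.0, -13.9]
force: [0.7, -0.9, 0.1]
grip_width: 0.0004
grasp_force: 0.5
0.9 [-0.0039 -0.0013  0.0012]
0.8 [-0.0118 -0.0013  0.0066]
0.7 [-0.0192 -0.0014  0.0127]
0.6 [-0.0259 -0.0014  0.0195]
0.5 [-0.032  -0.0014  0.0269]
0.4 [-0.0372 -0.0014  0.0349]
0.3 [-0.0417 -0.0014  0.0434]
0.2 [-0.0452 -0.0014  0.0523]
0.1 [-0.0479 -0.0014  0.0615]
0.0 [-0.0496 -0.0014  0.0709]
```

View pics/side2.png

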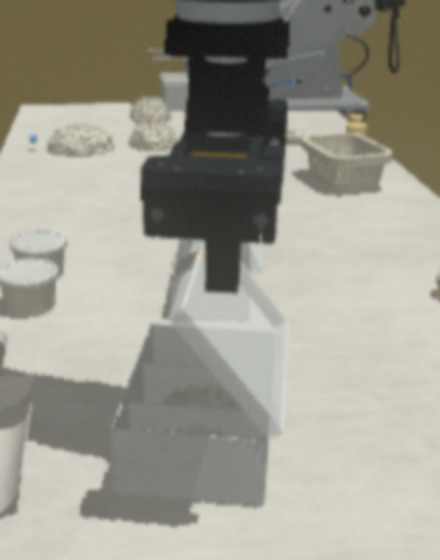

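The lid (edge near (180,315)) has come down to about 0.8 rad, with the fingertip on its outer face at (222,290). I'll continue along the arc.

```bash
echo '[{"trans": [-0.007,0,0.003],"jaw": 0},{"trans": [-0.012,0,0.0066],"jaw": 0},{"trans": [-0.016,0,0.01],"jaw": 0},{"trans": [-0.02,0,0.014],"jaw": 0},{"trans": [-0.024,0,0.018],"jaw": 0},{"trans": [-0.028,0,0.022],"jaw": 0},{"trans": [-0.031,0,0.026],"jaw": 0},{"trans": [-0.034,0,0.03],"jaw": 0}]' > next.json && python3 steer.py next.json
echo '[{"trans": [-0.002,0,0.004],"jaw": 0},{"trans": [-0.004,0,0.008],"jaw": 0},{"trans": [-0.006,0,0.012],"jaw": 0},{"trans": [-0.0075,0,0.015],"jaw": 0},{"trans": [-0.0085,0,0.018],"jaw": 0},{"trans": [-0.0095,0,0.021],"jaw": 0},{"trans": [-0.0095,0,0.021],"jaw": 0}]' > next.json && python3 steer.py next.json
python3 - <<'E'
from go import *
for th in (.3,.2,.1,0): print(th,delta(corner(th)))
E
```

```text
time_s: 3.23
tool_pos: [0.4689, -0.2759, 0.1271]
tool_rot: [180.0, 0.0, -13.9]
force: [0.8, -0.5, 0.5]
grip_width: 0.0001
grasp_force: 0.4
time_s: 3.82
tool_pos: [0.4595, -0.2735, 0.1058]
tool_rot: [-180.0, 0.1, -13.9]
force: [-0.0, -0.2, 0.5]
grip_width: 0.0004
grasp_force: 0.0
0.3 [ 0.0021 -0.0013 -0.0082]
0.2 [-0.0014 -0.0013  0.0007]
0.1 [-0.0041 -0.0013  0.0099]
0 [-0.0058 -0.0013  0.0193]
```

Now slowly: about 2 mm per row (25 mm/s), with force checks.

```bash
echo '[{"trans": [-0.001,0,0.002],"jaw": 0},{"trans": [-0.002,0,0.004],"jaw": 0},{"trans": [-0.0025,0,0.006],"jaw": 0},{"trans": [-0.003,0,0.008],"jaw": 0},{"trans": [-0.0035,0,0.01],"jaw": 0},{"trans": [-0.004,0,0.012],"jaw": 0},{"trans": [-0.0045,0,0.014],"jaw": 0},{"trans": [-0.0045,0,0.014],"jaw": 0}]' > next.json && python3 steer.py next.json
python3 - <<'E'
from go import *
print(delta(corner(0)),o["force"])
c=env.read_camera("side");cv2.imwrite("pics/side3.png",cv2.resize(c["color"][160:360,200:360],None,fx=3,fy=3))
E
```

```text
time_s: 4.48
tool_pos: [0.4552, -0.2725, 0.092]
tool_rot: [-180.0, 0.1, -13.9]
force: [0.4, 0.3, -0.7]
grip_width: 0.0005
grasp_force: 0.0
[-0.0014 -0.0013  0.0055] [ 0.43524181  0.26909717 -0.72411622]
```

View pics/side3.png

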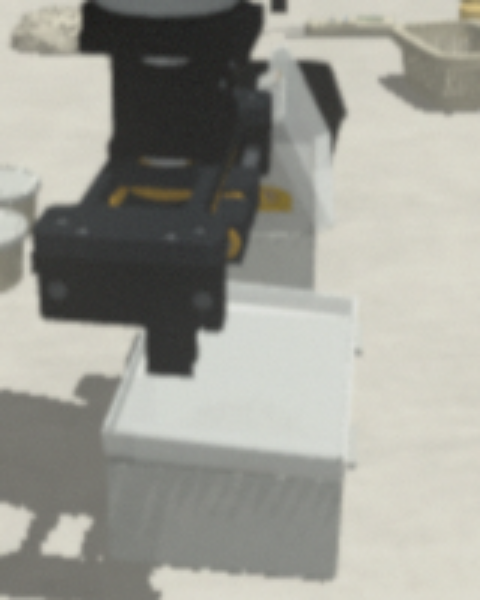

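The lid is nearly flat and the fingertip sits on it at (170,375), inside its rim. The tape lid still stands open. I'll finish in small steps until the force rises.

```bash
echo '[{"trans": [0,0,0.001],"jaw": 0},{"trans": [-0.0005,0,0.002],"jaw": 0},{"trans": [-0.001,0,0.003],"jaw": 0},{"trans": [-0.001,0,0.004],"jaw": 0},{"trans": [-0.001,0,0.004],"jaw": 0}]' > next.json && python3 steer.py next.json && echo '[{"trans": [0,0,0.0005],"jaw": 0},{"trans": [0,0,0.001],"jaw": 0},{"trans": [0,0,0.001],"jaw": 0}]' > next.json && python3 steer.py next.json; echo '[{"trans": [0,0,0.0005],"jaw": 0},{"trans": [0,0,0.0005],"jaw": 0}]' > next.json && python3 steer.py next.json
```

```text
time_s: 4.95
tool_pos: [0.4545, -0.2723, 0.0883]
tool_rot: [180.0, 0.0, -13.9]
force: [-0.0, 0.2, -0.2]
grip_width: 0.0001
grasp_force: 0.0
time_s: 5.2
tool_pos: [0.4545, -0.2724, 0.0874]
tool_rot: [180.0, 0.0, -13.9]
force: [0.2, 0.6, -0.1]
grip_width: 0.0007
grasp_force: 0.0
time_s: 5.37
tool_pos: [0.4546, -0.2724, 0.087]
tool_rot: [180.0, 0.0, -13.9]
force: [0.3, -0.1, -0.2]
grip_width: 0.0003
grasp_force: 0.0
```

```bash
for i in 1; do echo '[{"trans": [0,0,0.0005],"jaw": 0},{"trans": [0,0,0.0005],"jaw": 0}]' > next.json && python3 steer.py next.json|grep -E "pos|force: \["; echo '[{"trans": [0,0,0.0005],"jaw": 0},{"trans": [0,0,0.0005],"jaw": 0}]' > next.json && python3 steer.py next.json|grep -E "pos|force: \["; done
```

```text
tool_pos: [0.4547, -0.2724, 0.0869]
force: [-1.1, 1.6, 3.8]
tool_pos: [0.4547, -0.2724, 0.0868]
force: [-2.6, 0.4, 6.7]
```

The force climbs with no further travel at tip z = 69.8 mm, so the lid is on its stop. I'll retreat straight up.

```bash
echo '[{"trans": [0,0,-0.004],"jaw": 0},{"trans": [0,0,-0.02],"jaw": 0},{"trans": [0,0,-0.05],"jaw": 0},{"trans": [0,0,-0.09],"jaw": 0},{"trans": [0,0,-0.12],"jaw": 0},{"trans": [0,0,-0.15],"jaw": 0},{"trans": [0,0,-0.15],"jaw": 0},{"trans": [0,0,-0.15],"jaw": 0}]' > next.json && python3 steer.py next.json
python3 - <<'E'
from go import *
a=env.read_camera("scene")["color"][90:290,200:420];b=env.read_camera("side")["color"][160:360,200:360]
cv2.imwrite("pics/end.png",cv2.resize(np.hstack([a,b]),None,fx=2.1,fy=2.1))
E
```

```text
time_s: 6.37
tool_pos: [0.4558, -0.2729, 0.2381]
tool_rot: [179.9, -0.2, -13.9]
force: [0.2, 0.3, -0.9]
grip_width: 0.0004
grasp_force: 0.0
```

View pics/end.png

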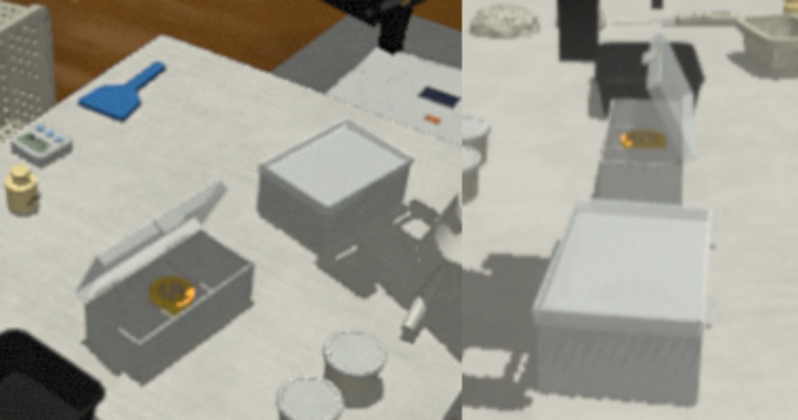

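The sample lid is flat and shut, at (335,165) on the left and (625,260) on the right. The tape case lid is still open, and the robot is clear.

```bash
python3 -c "
from cell import env
print(env.sign_off())"
```

```text
the job is handed in; nothing more can be done
None
```

The sample box lid is fully shut on its stop, lowered slowly with at most about 7 N measured. The tape case lid was not touched and still stands open; the robot is clear and the job is handed in.

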